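# Clear the jammed crevice tool from the parts chute

## Task

The steel crevice tool has jammed crosswise under the yellow lips of the blue parts chute. Push it back up the slope, sliding on the chute's floor, until it is clear of the lips; then lift it out and lay it in the round white enamel basin without dropping it. Leave the black crevice tool in the grey tray alone.

Things in the scene. Friction and masses are not known exactly. Their poses are not given: they have to be found in the camera images.
- steel_tool_mid (a point): Centre of the jammed steel crevice tool: flat bright metal nozzle 124 mm long (x), 30 wide (y), 22 thick (z), 0.12 kg. Lies flat across the chute, ends under the lips, middle seen through the slot, centre about 58 below the lips' upper end; clear of them once its centre is over 15 above that end. Slides at 1 to 2 N along the floor and stays where it is left on the slope.
- lips_end (a point): Blue chute's floor centre at the upper end of the lips; x up its 10 deg slope, z square to floor. Fixed. x 0 to 135 mm: open on top, 150 wide, walls and head wall (x 135) 45 high. x 0 to -175: walls converge from 150 to 98 apart; yellow lips 3 thick, 26 above the floor, leave a 74 wide slot on the centre line where closed fingers can reach the floor and slide along; stop 12 high at the foot.
- basin: Round white enamel basin with a blue rim, fixed; origin at the centre of its underside on the bench. 210 mm across the rim, 46 high; flat inner floor about 180 across, 5 above the bench. The grey rectangular tray near it is not the basin; the two may stand in either place.
- black_tool_mid (a point): Centre of a black plastic crevice tool of the same size lying flat in the grey rectangular tray (200 x 150 mm, 45 high): to be left alone.

How it is judged:
By the outcome, as a careful person would: the job done as asked, in the order asked, and still so for the second after the job is handed in, with the robot touching nothing.
It also fails if it takes over 56 s, if anything falls off the work surface, if the arm or the gripper's body presses on something with over 40 N, if the wrist force passes 120 N, or if a joint passes its speed limit or range.

## Robot

A 6-joint arm with a two-finger parallel gripper is mounted at the origin on the work surface. World frame = base frame: x ahead of the robot, y to its left, z up, the work surface at z = 0. Lengths are in mm, angles in rad, forces in N, time in s.
With the tool pointing down it reaches from about 350 to 975 mm from the base axis. Payload 7.1 kg.
Tool frame: the origin (TCP) lies at the very end of the fingers, on their centre line; the grasp point (between the pads) lies 19 mm behind it; x points along the fingers, y is the direction in which the jaws open and shut, and the axes are right-handed (so a half turn about x gives the same grasp; the last joint's range is limited). The gripper opens to 88 mm and grips with 3 to 60 N. Pads are 20 mm wide; open, the fingers measure 115 mm over their backs; the gripper's body (75 mm by 178 mm) begins 61 mm behind the grasp point.
Start: joints at [-1.295, 0.423, 1.63, -0, 1.089, -0.019], TCP at [181.611, -598.015, 222.675] pointing down, gripper open.
Joint ranges: [-3, 3], [-0.9, 2.11], [0.09, 2.58], [-1.31, 4.45], [0.11, 2.69], [-2.54, 2.54]. Speed limits (rad/s): [2.39, 2.39, 3.01, 3.14, 3.14, 3.14].

## Interface

Orientations are given as a rotation vector (axis times angle).
In Python, from workcell import ctrl gives the robot as it stands. The module is installed in compiled form; this text tells all that it offers.
- The arm moves only by the tool carry_out, never from a script. Its argument "commands" is a list of rows, each a list of 6 numbers: the shift along the tool's x, y, z in m, then the turn, a rotation vector about the tool's x, y, z in degrees. In form: [[tx, ty, tz, rx, ry, rz], ...]. A call has 1 to 8 rows; each row shifts and turns the pose as measured when the row begins, along the tool's axes as they then stand; what a row does not reach is not made up. A row lasts 1/8 s, in which the tool goes at most 62.5 mm and 10.7 degrees, less where a joint would pass 70% of its speed; a pose out of reach is approached as far as the arm can. A call with a gripper value outside its range is refused whole. "grip" is the closure, from 0 (fully open) to 1 (shut), set as the call begins (left out, the last holds). The fingers move at their own pace and stop on an object; the grip force is fixed at half the most. Time passes only in rows, so rows that do not move let the fingers close. It gives the time, the measured TCP pose, the force and the opening at its end, in the units of the state.
- ctrl.get_obs(): the state, without advancing time (a new reading comes with each control period).
- ctrl.get_image(name): name is "scene" or "top" or "wrist"; returns a dict with "pixels" (420x560x3 uint8, blue, green, red), "intrinsics" (3x3 intrinsics, pixels), "rvec" (rotation vector, rad) and "tvec" (3), from world to camera coordinates, as OpenCV has them. Camera axes: x right, y down, z forward; pixel columns grow to the right and rows downward; lengths in mm; the calibration is good to about 2 mm. A picture is of the moment at which its call begins. There is no depth.
- ctrl.close_job(): hands the job in, once; it reports no verdict.
The state is a dict: "t": time; "qpos": joint angles; "qvel": joint speeds; "joint_torque": joint torques, N m; "ee_pos": TCP position; "orientation": TCP orientation; "ft_force": force on the tool from outside, world axes, zero at the start; "moment": the same for the moment, N m; "width": finger opening in mm.
Only numpy, scipy, OpenCV 4.12 (cv2) and the standard library are available. Lean on these libraries where they do the work, as an engineer would, in place of code of your own. Each camera call takes 0.05 s, during which the arm holds its last target. There are 200 camera calls.

## Working session

There is one attempt and no reset: what is moved stays moved. The work goes in short steps, Python scripts to look and compute and a tool call to move; the robot and the scene stay as the last step left them, time stands still between calls to the robot, and variables do not carry over. Pictures are saved under pics/ and viewed, about 8 in all and at most 12, crops included, and the job is handed in when it is done.

Besides the shell and the picture viewer there is one more tool, called as name([rows], argument=value, ...), one row to a line, values as JSON. carry_out: Moves the arm, as the interface text tells. Its arguments: {"type":"object","properties":{"commands":{"type":"array"},"grip":{"type":"number"}},"required":["commands"]}

```bash
mkdir -p pics && cat > h.py <<'E'
import numpy as np, cv2
from workcell import ctrl
def cam(n):
    d=ctrl.get_image(n); K=np.array(d["intrinsics"],float).reshape(3,3)
    R=cv2.Rodrigues(np.array(d["rvec"],float))[0]; t=np.array(d["tvec"],float).ravel()
    return np.array(d["pixels"],np.uint8),K,R,t
def ray(c,uv):
    _,K,R,t=c; d=R.T@np.linalg.inv(K)@np.array([uv[0],uv[1],1.]); return -R.T@t,d/np.linalg.norm(d)
def plane(c,uv,p0,n=(0,0,1)):
    o,d=ray(c,uv); n=np.array(n,float); return o+d*(n@(np.array(p0)-o))/(n@d)
def two(c1,a,c2,b):
    o1,d1=ray(c1,a);o2,d2=ray(c2,b)
    s=np.linalg.lstsq(np.c_[d1,-d2],o2-o1,rcond=None)[0]
    p,q=o1+s[0]*d1,o2+s[1]*d2; return (p+q)/2,np.linalg.norm(p-q)
def proj(c,P):
    _,K,R,t=c; q=K@(R@np.array(P,float)+t); return q[:2]/q[2]
E
python3 - <<'E'
from h import *
for n in("top","scene"):
    c=cam(n); cv2.imwrite(f"pics/{n}0.png",c[0]); print(n,ray(c,(280,210)))
o=ctrl.get_obs(); print(o)
E
```

```text
top (array([ 377.39256042,  -43.68894774, 1017.11878976]), array([ 0.18082358, -0.00190171, -0.98351371]))
scene (array([1147.2633873 , -110.03677585,  698.58559112]), array([-0.65548226,  0.06453182, -0.75244844]))
{'t': 0.1, 'qpos': array([-1.29500267e+00,  4.23746036e-01,  1.63057068e+00, -1.72454678e-05,
        1.08862523e+00, -1.89645809e-02]), 'qvel': array([-0.00209772, -0.00350988, -0.00225491,  0.00078647, -0.00038888,
        0.00195381]), 'joint_torque': array([ 7.02401439e-05, -5.45614350e+01, -2.74323142e+01,  6.45274390e-02,
        1.87859614e-02, -3.52837606e-05]), 'ee_pos': array([ 181.47647382, -597.56412878,  222.00777185]), 'orientation': array([ 2.06335957,  0.30774848, -2.06375165]), 'ft_force': array([ 0.35987202, -0.07125126, -0.53738862]), 'moment': array([ 0.03527513, -0.04149361,  0.04732614]), 'width': 87.77975739899816}
```

View pics/top0.png

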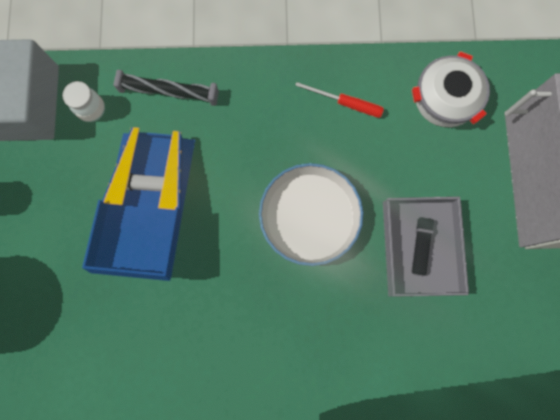

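View pics/scene0.png

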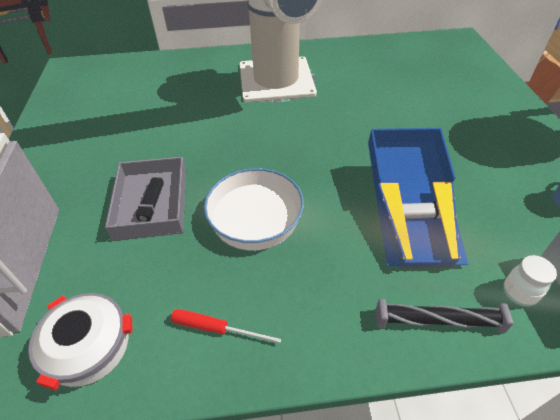

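The top view shows the chute at the left: yellow lips with their wide upper ends at about (117,203) and (168,207), the steel tool at about (148,183), and the head wall towards the robot at about y 272. The basin is at (311,214) and the tray at (426,247). In the scene view the lips are at (397,220) and (446,220), and the basin is at (254,208).

```bash
python3 - <<'E'
from h import *
C={n:cam(n) for n in("top","scene")}
L={}
for n,c in C.items():
    hsv=cv2.cvtColor(c[0],cv2.COLOR_BGR2HSV)
    m=cv2.inRange(hsv,(18,120,120),(35,255,255))
    cs=[k for k in cv2.findContours(m,0,1)[0] if cv2.contourArea(k)>200]
    cs.sort(key=lambda k:-k[:,0,0].mean() if n=="scene" else k[:,0,0].mean())
    for i,k in enumerate(cs):
        q=cv2.approxPolyN(k,4)[0]; print(n,i,q.tolist(),cv2.contourArea(k))
        L[n,i]=q.astype(float)
    g=cv2.inRange(hsv,(0,0,110),(180,60,255))
    x0,x1,y0,y1=(130,168,170,196) if n=="top" else (400,440,195,225)
    mm=np.zeros_like(g);mm[y0:y1,x0:x1]=g[y0:y1,x0:x1]
    k=max(cv2.findContours(mm,0,1)[0],key=cv2.contourArea); print(n,"tool",cv2.minAreaRect(k))
    # basin rim ellipse: blue+white, bench removed
    w=cv2.inRange(hsv,(0,0,120),(180,70,255)); b=cv2.inRange(hsv,(95,70,40),(130,255,255))
    mm=np.zeros_like(g); s=(slice(155,275),slice(250,372)) if n=="top" else (slice(165,255),slice(198,310))
    mm[s]=(w|b)[s]
    k=max(cv2.findContours(mm,0,1)[0],key=cv2.contourArea); e=cv2.fitEllipse(cv2.convexHull(k)); print("basin",e,plane(C[n],e[0],(0,0,46)))
# order each lip: by row in top ; far end = small row (top), large row(scene)
def order(q,n):
    up=q[np.argsort(q[:,1])]; 
    if n=="scene": up=up[::-1]
    foot,head=up[:2],up[2:]
    f=lambda a:a[np.argsort(a[:,0])] if n=="top" else a[np.argsort(-a[:,0])]
    return np.vstack([f(foot),f(head)])
for i in(0,1):
    a,b=order(L["top",i],"top"),order(L["scene",i],"scene")
    for p,q in zip(a,b): print(i,p,q,*[np.round(v,1) for v in two(C["top"],p,C["scene"],q)])
E
```

```text
top 0 [[139, 128], [122, 205], [103, 202], [134, 127]] 890.0
top 1 [[177, 131], [177, 208], [158, 208], [173, 131]] 807.0
top tool ((146.78994750976562, 179.6028594970703), (31.715499877929688, 25.306913375854492), 10.784297943115234)
basin ((315.4248962402344, 219.47618103027344), (100.65001678466797, 121.63915252685547), 135.1802520751953) [ 534.79844198 -117.5403432    46.        ]
scene 0 [[450, 182], [457, 258], [451, 258], [432, 182]] 866.5
scene 1 [[398, 183], [412, 258], [406, 258], [380, 183]] 794.5
scene tool ((418.65972900390625, 209.99359130859375), (15.307760238647461, 32.733829498291016), 87.70938873291016)
basin ((255.20660400390625, 208.58934020996094), (81.88597106933594, 102.43889617919922), 89.87403106689453) [ 567.90759501 -105.26999605   46.        ]
0 [134. 127.] [457. 258.] [742.  261.8  45.3] 1.0
0 [139. 128.] [451. 258.] [739.8 251.3  44.3] 0.8
0 [103. 202.] [450. 182.] [574.  308.7  75. ] 0.6
0 [122. 205.] [432. 182.] [567.6 271.4  73.6] 0.8
1 [173. 131.] [412. 258.] [731.1 178.3  45.5] 0.7
1 [177. 131.] [406. 258.] [730.2 168.3  46.3] 2.1
1 [158. 208.] [398. 183.] [560.2 199.5  72.9] 1.7
1 [177. 208.] [380. 183.] [558.6 160.4  76.7] 1.4
```

```bash
cat >> h.py <<'E'
from scipy.spatial.transform import Rotation as Ro
a=np.radians(6.4); s,c_=np.sin(np.radians(10)),np.cos(np.radians(10))
u=np.array([-c_*np.cos(a),c_*np.sin(a),s]); n=np.array([s*np.cos(a),-s*np.sin(a),c_]); v=np.cross(n,u)
L0=np.array([560,235.5,46.])
def W(x,y,z): return L0+x*u+y*v+z*n
def delta(P,Rm):
    "tool-axes shift (m) and turn (deg) from measured pose to P,Rm"
    o=ctrl.get_obs(); R0=Ro.from_rotvec(o["orientation"])
    return np.round(R0.inv().apply(np.array(P)-o["ee_pos"])/1000,4), np.round((R0.inv()*Ro.from_matrix(Rm)).as_rotvec(degrees=True),2)
def RM(x,y): return np.c_[x,y,np.cross(x,y)]
E
python3 - <<'E'
from h import *
np.set_printoptions(suppress=True,precision=3)
o=ctrl.get_obs(); R0=Ro.from_rotvec(o["orientation"]).as_matrix(); print(R0)
for y in(v,-v): print(y,delta(W(-90,0,90),RM(-n,y)))
c=cam("top"); s2=cam("scene")
im=np.hstack([cv2.resize(c[0][120:285,75:205],None,fx=3,fy=3,interpolation=2),cv2.resize(s2[0][120:275,360:475],(390,495),interpolation=2)])
for P in [W(0,0,0),W(-58,0,11),W(-90,0,0),W(135,75,45),W(135,-75,45),W(-58,37,22)]:
    p=proj(c,P)-(75,120);q=proj(s2,P)-(360,120)
    cv2.circle(im,tuple(int(t) for t in p*3),3,(0,0,255),-1)
    cv2.circle(im,(int(390+q[0]*390/115),int(q[1]*495/155)),3,(0,0,255),-1)
cv2.imwrite("pics/z1.png",im)
E
```

```text
[[-0.     0.291 -0.957]
 [ 0.001 -0.957 -0.291]
 [-1.    -0.001 -0.   ]]
[-0.111 -0.994  0.   ] (array([ 0.104, -0.646, -0.7  ]), array([23.24, -9.85, -1.98]))
[ 0.111  0.994 -0.   ] (array([ 0.104, -0.646, -0.7  ]), array([-156.17,    2.74,  -13.65]))
```

View pics/z1.png

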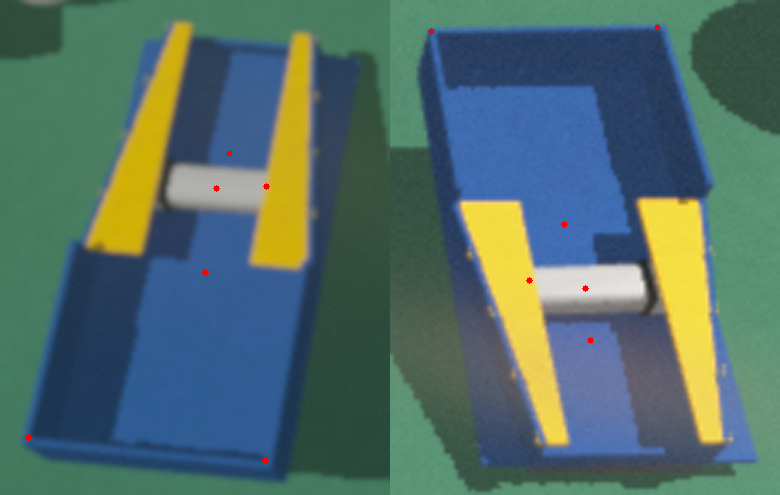

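The overlay shows the chute frame fitting: the steel tool lies at about x −58, nearly square across, with its middle visible in the slot. I'll go over the slot below it.

carry_out([
  [0,-0.042,-0.045,0,0,0],
  [0,-0.042,-0.045,0,0,0],
  [0,-0.042,-0.045,0,0,0],
  [0,-0.042,-0.045,0,0,0],
  [0,-0.042,-0.045,0,0,0],
  [0,-0.042,-0.045,0,0,0],
  [0,-0.042,-0.045,0,0,0],
  [0,-0.042,-0.045,0,0,0],
], grip=0.82)

```text
t: 1.3
ee_pos: [432.9, -167.9, 222.9]
orientation: [2.07, 0.293, -2.062]
ft_force: [1.2, -0.8, -0.3]
width: 16.3
```

carry_out([
  [0,-0.042,-0.045,0,0,0],
  [0,-0.042,-0.045,0,0,0],
  [0,-0.042,-0.045,0,0,0],
  [0,-0.042,-0.045,0,0,0],
  [0,-0.042,-0.045,0,0,0],
  [0,-0.042,-0.045,0,0,0],
  [0,0,0,7.7,-3.3,-0.7],
  [0,0,0,7.7,-3.3,-0.7],
])

```text
t: 2.3
ee_pos: [623.1, 161.2, 223.6]
orientation: [2.087, 0.023, -2.334]
ft_force: [0.0, -0.6, 0.5]
width: 15.7
```

```bash
python3 - <<'E'
from h import *
o=ctrl.get_obs();print(o["t"],o["ee_pos"],o["width"],o["qpos"])
print(delta(W(-100,0,70),RM(-n,v)))
E
```

```text
2.3 [623.05000085 161.16468401 223.56931043] 15.694698471539388 [0.22183135 0.50021869 1.50704883 0.02809282 1.24291197 1.76486332]
(array([ 0.1201, -0.0607, -0.0617]), array([ 7.34, -3.59, -0.82]))
```

carry_out([
  [0,-0.03,-0.03,7.3,-3.6,-0.8],
  [0,-0.03,-0.03,0,0,0],
  [0.04,0,0,0,0,0],
  [0.02,0,0,0,0,0],
  [0,0,0,0,0,0],
])

```text
t: 2.92
ee_pos: [677.0, 221.3, 153.6]
orientation: [-1.958, 0.116, 2.339]
ft_force: [-0.6, 0.0, -0.3]
width: 15.9
```

```bash
python3 - <<'E'
from h import *
o=ctrl.get_obs();print(o["t"],o["ee_pos"],o["width"],o["qpos"])
print(delta(W(-100,0,5),RM(-n,v)))
c=cam("wrist"); s2=cam("scene")
cv2.imwrite("pics/w2.png",np.hstack([cv2.resize(c[0],(400,300)),cv2.resize(s2[0][90:290,320:520],(400,300),interpolation=2)]))
E
```

```text
2.925 [676.98143923 221.27093074 153.63136578] 15.911938435274646 [0.27061614 0.69887661 1.33278122 0.06873406 1.27518284 1.93306018]
(array([ 0.1215, -0.0011, -0.003 ]), array([-0.31,  0.15, -0.  ]))
```

View pics/w2.png

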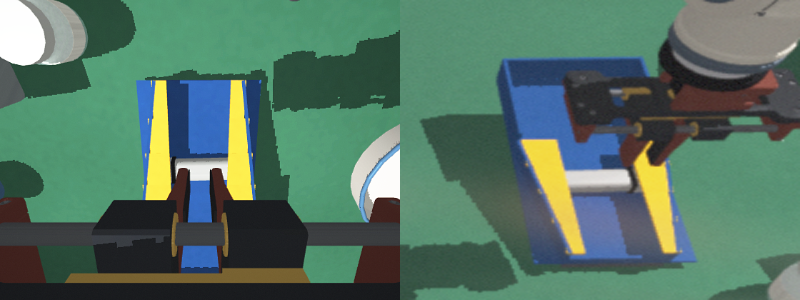

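The wrist view (left) shows the fingers centred between the lips, with the steel tool at about (200,168) and the foot of the chute at row 80. I'll check this numerically before going down.

```bash
python3 - <<'E'
from h import *
c=cam("wrist")
for x,y,z in[(-58,0,22),(-100,0,0),(-175,37,29),(0,0,0),(-175,-37,29)]: print((x,y,z),proj(c,W(x,y,z))/1.4)
def loc(uv,z):
    p=plane(c,np.array(uv)*1.4,W(0,0,z),n)-L0; return np.round([p@u,p@v],1)
print("tool far/near top edge mid",loc((205,157),22),loc((205,168),22))
hsv=cv2.cvtColor(c[0],cv2.COLOR_BGR2HSV); m=cv2.inRange(hsv,(18,120,120),(35,255,255))
for r in (85,120,150): 
    xs=np.where(m[int(r*1.4)]>0)[0]/1.4; k=np.split(xs,np.where(np.diff(xs)>5)[0]+1)
    print(r,[loc((e,r),29) for q in k for e in(q[0],q[-1])])
E
```

```text
(-58, 0, 22) [199.2842781  173.17637943]
(-100, 0, 0) [199.1372028  138.37749716]
(-175, 37, 29) [230.94112928  81.60250758]
(0, 0, 0) [199.52990815 202.7479672 ]
(-175, -37, 29) [166.46263863  81.96052617]
tool far/near top edge mid [-80.8   7.6] [-65.4   7.6]
85 [array([-171.7,  -53.7]), array([-171.6,  -37.2]), array([-171.2,   36.9]), array([-171.1,   54.2])]
120 [array([-131. ,  -59.8]), array([-130.9,  -37.5]), array([-130.5,   36.6]), array([-130.4,   59.8])]
150 [array([-93. , -60.7]), array([-92.9, -37.4]), array([-92.5,  36.9]), array([-92.4,  60.2])]
```

carry_out([
  [0.03,-0.001,-0.008,0,0,0],
  [0.04,0,0,0,0,0],
  [0.025,0,0,0,0,0],
  [0.012,0,0,0,0,0],
  [0.006,0,0,0,0,0],
  [0,0,0,0,0,0],
])

```text
t: 3.82
ee_pos: [675.0, 224.7, 51.9]
orientation: [-1.979, 0.109, 2.314]
ft_force: [0.6, -1.0, -0.1]
width: 15.8
```

```bash
python3 - <<'E'
from h import *
o=ctrl.get_obs();p=o["ee_pos"]-L0;print(o["t"],p@u,p@v,p@n,o["ft_force"])
print(delta(W(-105,0,5),RM(-n,v)))
E
```

```text
3.825 -112.67048766578532 -2.057551334065492 25.84316549713556 [ 0.59913639 -0.97440252 -0.10216266]
(array([0.0207, 0.0023, 0.008 ]), array([-0.34, -1.05,  0.5 ]))
```

carry_out([
  [0.012,0.002,0,-0.3,-1,0.5],
  [0.01,0,0,0,0,0],
  [0.003,0,0,0,0,0],
  [0,0,0.008,0,0,0],
  [0,0,0.008,0,0,0],
  [0,0,0,0,0,0],
])

```text
t: 4.58
ee_pos: [654.7, 225.4, 30.4]
orientation: [-1.965, 0.11, 2.337]
ft_force: [0.6, -0.5, -1.0]
width: 15.9
```

```bash
python3 - <<'E'
from h import *
o=ctrl.get_obs();p=o["ee_pos"]-L0;print(o["t"],p@u,p@v,p@n,o["ft_force"])
print(delta(W(20,0,5),RM(-n,v)))
E
```

```text
4.575 -96.49743014770303 -0.4886862212576961 1.2148976320736296 [ 0.57833587 -0.45160785 -1.0018002 ]
(array([-0.004 ,  0.0005,  0.1165]), array([-0.01, -0.12,  0.02]))
```

carry_out([
  [-0.003,0,0.004,0,0,0],
  [0,0,0.01,0,0,0],
  [0,0,0.01,0,0,0],
  [0,0,0.01,0,0,0],
  [0,0,0.01,0,0,0],
  [0,0,0.01,0,0,0],
  [0,0,0,0,0,0],
])

```text
t: 5.45
ee_pos: [598.9, 231.9, 44.5]
orientation: [-1.967, 0.109, 2.335]
ft_force: [-0.5, 0.2, -0.1]
width: 15.8
```

```bash
python3 - <<'E'
from h import *
o=ctrl.get_obs();p=o["ee_pos"]-L0;print(o["t"],p@u,p@v,p@n,o["ft_force"])
print(delta(W(20,0,5),RM(-n,v)))
c=cam("wrist");s2=cam("scene"); 
cv2.imwrite("pics/w3.png",np.hstack([cv2.resize(c[0],(400,300)),cv2.resize(s2[0][90:290,320:520],(400,300),interpolation=2)]))
E
```

```text
5.45 -38.70569485968662 -0.7778885326075624 5.300273083864203 [-0.52286254  0.15491214 -0.08513243]
(array([0.0001, 0.0008, 0.0587]), array([ 0.01, -0.22,  0.05]))
```

View pics/w3.png

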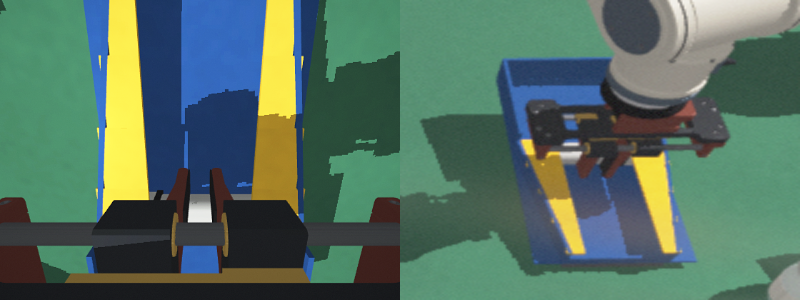

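The tool has moved up ahead of the fingers and is still square: the white strip sits just above the fingers at row 200. I'll keep pushing.

carry_out([
  [0,0.001,0.01,0,0,0],
  [0,0,0.01,0,0,0],
  [0,0,0.01,0,0,0],
  [0,0,0.01,0,0,0],
  [0,0,0.01,0,0,0],
  [0,0,0.006,0,0,0],
  [0,0,0,0,0,0],
])

```text
t: 6.42
ee_pos: [541.4, 237.4, 54.7]
orientation: [-1.969, 0.109, 2.333]
ft_force: [-0.1, 0.4, -0.5]
width: 15.9
```

carry_out([
  [0,0,-0.005,0,0,0],
  [0,0,-0.005,0,0,0],
  [-0.04,0,0,0,0,0],
  [-0.05,0,0,0,0,0],
  [-0.02,0,-0.06,0,0,0],
  [0,0,-0.06,0,0,0],
  [0,0,0,0,0,0],
])

```text
t: 7.3
ee_pos: [692.1, 219.3, 142.0]
orientation: [-1.967, 0.111, 2.336]
ft_force: [0.0, 0.4, 0.5]
width: 15.8
```

```bash
python3 - <<'E'
from h import *
o=ctrl.get_obs();p=o["ee_pos"]-L0;print(o["t"],p@u,p@v,p@n,o["ft_force"],o["qpos"])
t,s2=cam("top"),cam("scene")
cv2.imwrite("pics/w4.png",np.hstack([cv2.resize(t[0][120:285,75:205],(390,495),interpolation=2),cv2.resize(s2[0][120:275,360:475],(390,495),interpolation=2)]))
E
```

```text
7.3 -114.42486893076402 1.359899424214916 117.66156506090199 [0.01331328 0.40812242 0.48054085] [0.26373661 0.72839547 1.30431533 0.06564963 1.26875054 1.92243063]
```

View pics/w4.png

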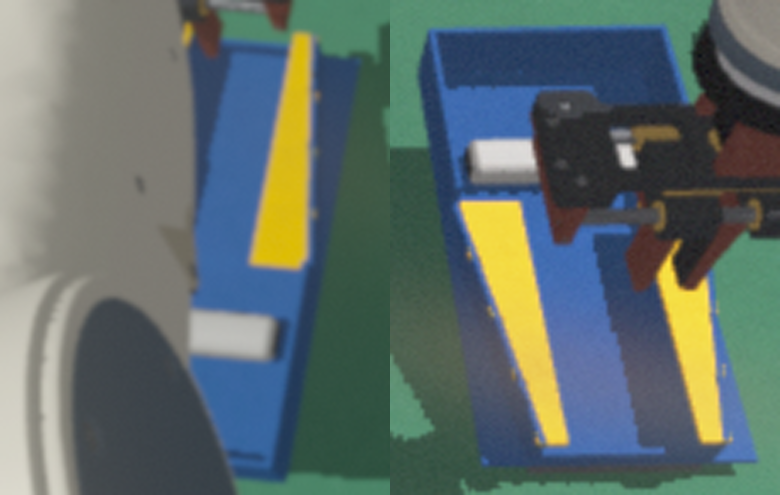

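The tool is now clear of the lips. Its right end shows at about (275,337) in the top crop and its left end at (470,160) in the scene crop, square across the chute. Next I'll measure its centre and work out the grasp.

```bash
python3 - <<'E'
from h import *
t,s2=cam("top"),cam("scene")
for nm,c,(x0,x1,y0,y1) in (("top",t,(139,175,215,245)),("scene",s2,(380,402,155,185))):
    g=cv2.inRange(cv2.cvtColor(c[0],cv2.COLOR_BGR2HSV),(0,0,100),(180,70,255)); mm=np.zeros_like(g); mm[y0:y1,x0:x1]=g[y0:y1,x0:x1]
    k=max(cv2.findContours(mm,0,1)[0],key=cv2.contourArea)[:,0].astype(float)
    P=np.array([plane(c,q,W(0,0,22),n)-L0 for q in k]); xs,ys=P@u,P@v
    r=cv2.minAreaRect(np.c_[xs,ys].astype(np.float32))
    print(nm,"x",xs.min(),xs.max(),"y",ys.min(),ys.max(),r)
print("above grasp",delta(W(45,0,117),RM(-n,v)),delta(W(45,0,117),RM(-n,-u)),delta(W(45,0,117),RM(-n,u)))
E
```

```text
top x 32.598724636137995 64.32792299384391 y 3.2153016169517454 60.40500564903168 ((48.44353485107422, 31.811113357543945), (31.702924728393555, 57.140586853027344), 0.10071021318435669)
scene x 19.848908279525485 57.73770627019307 y 17.920036834400513 60.63554216872322 ((39.12992477416992, 39.27775573730469), (41.92905044555664, 37.91980743408203), 88.79756164550781)
above grasp (array([ 0.001 , -0.0007,  0.1549]), array([ 0.09, -0.08, -0.03])) (array([ 0.001 , -0.0007,  0.1549]), array([-8.991e+01, -4.000e-02, -8.000e-02])) (array([ 0.001 , -0.0007,  0.1549]), array([ 9.009e+01, -8.000e-02,  4.000e-02]))
```

carry_out([
  [0,0,0.02,-10,0,0],
  [0,0,0,-10,0,0],
  [0,0,0,-10,0,0],
  [0,0,0,-10,0,0],
  [0,0,0,-10,0,0],
  [0,0,0,-10,0,0],
  [0,0,0,-10,0,0],
  [0,0,0,-10,0,0],
], grip=0.4)

```text
t: 8.5
ee_pos: [657.2, 226.2, 150.4]
orientation: [1.287, 1.219, -1.516]
ft_force: [-0.2, -0.3, 0.1]
width: 52.8
```

carry_out([
  [0,0,0,-10,0,0],
  [0,-0.05,0,0,0,0],
  [0,-0.05,0,0,0,0],
  [0,-0.03,0,0,0,0],
  [0,0,0,0,0,0],
])

```text
t: 9.12
ee_pos: [519.5, 233.5, 175.3]
orientation: [1.162, 1.328, -1.369]
ft_force: [0.8, 1.3, 0.1]
width: 52.9
```

```bash
python3 - <<'E'
from h import *
o=ctrl.get_obs();p=o["ee_pos"]-L0;print(o["t"],p@u,p@v,p@n,o["width"],o["qpos"])
print(delta(W(46,0,60),RM(-n,-u)))
E
```

```text
9.125 61.88383950009798 6.518692570970956 120.43118077129786 52.89433173980316 [0.35933875 0.47478296 1.68326298 0.08510791 1.14668126 0.36320596]
(array([ 0.0603,  0.0166, -0.0057]), array([3.79, 0.21, 0.28]))
```

carry_out([
  [0.02,0.016,-0.006,3.8,0.2,0.3],
  [0.02,0,0,0,0,0],
  [0.02,0,0,0,0,0],
  [0,0,0,0,0,0],
])

```text
t: 9.62
ee_pos: [527.7, 241.2, 113.7]
orientation: [1.216, 1.286, -1.412]
ft_force: [-0.2, 0.4, 0.2]
width: 52.8
```

```bash
python3 - <<'E'
from h import *
o=ctrl.get_obs();p=o["ee_pos"]-L0;print(o["t"],p@u,p@v,p@n,o["ft_force"],o["width"])
print(delta(W(46,0,3.5),RM(-n,-u)))
c=cam("wrist"); cv2.imwrite("pics/w5.png",c[0])
for P in[(46,62,22),(46,-62,22),(46,0,22)]: print(proj(c,W(*P)))
E
```

```text
9.625 43.962171166431524 -2.0569138223584162 60.953693610876954 [-0.17071291  0.38999524  0.1556358 ] 52.82360505722939
(array([ 0.0574, -0.0024,  0.0022]), array([-0.02, -0.1 , -0.33]))
[274.59369789 306.43495096]
[273.6987107  141.07562986]
[274.18281919 230.52031859]
```

View pics/w5.png

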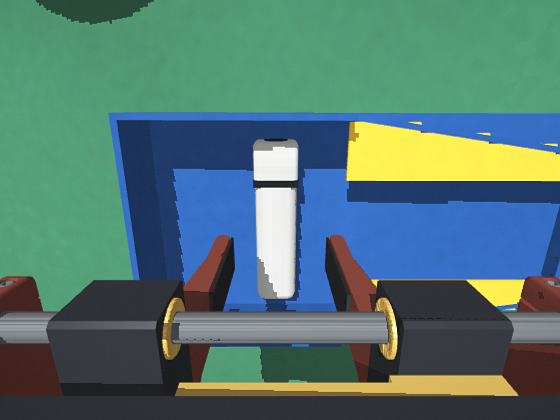

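The wrist view shows the tool straight between the open fingers, spanning rows 138–300 at column 276, so its centre is at about v −3. I'll go down and grip.

carry_out([
  [0.025,-0.001,0,0,0,0],
  [0.02,0,0,0,0,0],
  [0.01,0,0,0,0,0],
  [0.002,0,0,0,0,0],
  [0,0,0,0,0,0],
])

```text
t: 10.3
ee_pos: [523.5, 244.4, 62.0]
orientation: [1.225, 1.283, -1.402]
ft_force: [0.1, -0.1, 0.1]
width: 52.7
```

```bash
python3 - <<'E'
from h import *
o=ctrl.get_obs();p=o["ee_pos"]-L0;print(o["t"],p@u,p@v,p@n,o["ft_force"],o["width"])
print(delta(W(46,-2.5,3.5),RM(-n,-u)))
E
```

```text
10.3 39.48765956191504 -4.747740553650602 9.247660047538911 [ 0.13970002 -0.05748346  0.11714552] 52.744332380357854
(array([ 0.0056, -0.0066,  0.0023]), array([ 0.02, -0.4 , -0.91]))
```

carry_out([
  [0,-0.006,0.002,0,-0.4,-0.9],
  [0.006,0,0,0,0,0],
  [0,0,0,0,0,0],
])

```text
t: 10.68
ee_pos: [516.8, 243.4, 58.1]
orientation: [1.212, 1.29, -1.415]
ft_force: [0.1, -0.2, -0.7]
width: 52.8
```

```bash
python3 - <<'E'
from h import *
o=ctrl.get_obs();p=o["ee_pos"]-L0;print(o["t"],p@u,p@v,p@n,o["ft_force"],o["width"])
E
```

```text
10.675 45.231832191394126 -3.0008435057474108 4.336149908537775 [ 0.10098226 -0.24788297 -0.72840173] 52.81045358868558
```

carry_out([
  [0,0,0,0,0,0],
  [0,0,0,0,0,0],
  [0,0,0,0,0,0],
  [0,0,0,0,0,0],
  [0,0,0,0,0,0],
], grip=1)

```text
t: 11.3
ee_pos: [516.9, 243.4, 58.2]
orientation: [1.212, 1.29, -1.415]
ft_force: [0.5, 0.7, 0.2]
width: 29.7
```

Gripped: the opening is 29.7 mm. I'll lift it and re-measure the basin, because the two earlier basin estimates disagreed.

carry_out([
  [-0.01,0,0,0,0,0],
  [-0.02,0,0,0,0,0],
  [-0.03,0,0,0,0,0],
  [-0.04,0,0,0,0,0],
  [-0.04,0,0,0,0,0],
  [0,0,0,0,0,0],
])

```text
t: 12.05
ee_pos: [541.8, 240.3, 202.3]
orientation: [1.212, 1.289, -1.415]
ft_force: [0.0, -0.8, -2.1]
width: 30.1
```

```bash
python3 - <<'E'
from h import *
o=ctrl.get_obs();print(o["t"],o["ee_pos"],o["ft_force"],o["width"])
for nm,sl in (("top",(slice(155,275),slice(250,372))),("scene",(slice(165,255),slice(198,310)))):
    c=cam(nm); hsv=cv2.cvtColor(c[0],cv2.COLOR_BGR2HSV)
    w=cv2.inRange(hsv,(0,0,110),(180,80,255)); mm=np.zeros_like(w); mm[sl]=w[sl]
    k=max(cv2.findContours(mm,0,1)[0],key=cv2.contourArea); e=cv2.fitEllipse(cv2.convexHull(k))
    b=cv2.inRange(hsv,(95,70,60),(118,255,255)); bb=np.zeros_like(w); bb[sl]=b[sl]
    kb=cv2.findNonZero(bb); P=np.array([plane(c,q,(0,0,46))[:2] for q in kb[:,0]])
    A=np.c_[2*P,np.ones(len(P))]; 
    keep=np.ones(len(P),bool)
    for _ in range(8):
        s=np.linalg.lstsq(A[keep],(P**2).sum(1)[keep],rcond=None)[0]; r=np.sqrt(s[2]+s[:2]@s[:2]); d=abs(np.hypot(*(P-s[:2]).T)-r); keep=d<max(5,1.5*np.median(d))
    print(nm,"white",e,plane(c,e[0],(0,0,46)),"rim circle",s[:2],r,keep.sum(),len(P))
E
```

```text
12.05 [541.8106881  240.26378259 202.26570835] [ 0.04727617 -0.80915895 -2.06550312] 30.07502203889831
top white ((317.01708984375, 221.43678283691406), (99.05316162109375, 122.08088684082031), 136.76351928710938) [ 530.68015548 -120.65442152   46.        ] rim circle [ 547.91306872 -108.03061387] 103.97948938376268 420 420
scene white ((254.0297088623047, 209.33578491210938), (80.82083129882812, 96.22112274169922), 85.77978515625) [ 569.66165395 -107.88441868   46.        ] rim circle [ 548.61498763 -107.31729075] 103.59050952681025 467 467
```

Both views agree on the rim circle: centre (548, −108), radius 104. I'll level the tool and carry it over.

```bash
python3 - <<'E'
from h import *
Y=np.array([np.cos(a),-np.sin(a),0]); D=RM(np.array([0,0,-1.]),Y)
dp,dr=delta((548,-108,190),D); print(dp,dr)
o=ctrl.get_obs(); print(np.round(D.T@(np.array([548,-108,190])-o["ee_pos"])/1000,4))
E
```

```text
[0.0011 0.0482 0.3444] [ 0.02  0.15 10.25]
[0.0088 0.0474 0.3444]
```

carry_out([
  [0,0,0,0,0,5],
  [0,0,0,0,0,5],
  [0,0.008,0.03,0,0,0],
  [0,0.008,0.045,0,0,0],
  [0,0.008,0.05,0,0,0],
  [0,0.008,0.05,0,0,0],
  [0,0.008,0.05,0,0,0],
  [0,0.008,0.05,0,0,0],
])

```text
t: 13.15
ee_pos: [545.9, -44.8, 185.4]
orientation: [1.266, 1.171, -1.307]
ft_force: [0.6, 0.2, -1.3]
width: 29.8
```

carry_out([
  [0,0,0.04,0,0,0],
  [0,0,0.03,0,0,0],
  [0,0,0,0,0,0],
])

```text
t: 13.52
ee_pos: [533.8, -118.7, 180.6]
orientation: [1.266, 1.178, -1.317]
ft_force: [-0.4, -0.6, -1.0]
width: 29.8
```

```bash
cat >> h.py <<'E'
Y=np.array([np.cos(a),-np.sin(a),0]); D=RM(np.array([0,0,-1.]),Y)
E
python3 - <<'E'
from h import *
o=ctrl.get_obs();print(o["t"],o["ee_pos"],o["ft_force"],o["width"],delta((548,-108,60),D))
E
```

```text
13.525 [ 533.82509104 -118.72395222  180.61288968] [-0.40561941 -0.57735013 -1.01210712] 29.779954640467817 (array([ 0.12  ,  0.0172, -0.0132]), array([0.27, 0.5 , 2.  ]))
```

carry_out([
  [0.02,0.012,-0.013,0,0.5,2],
  [0.03,0,0,0,0,0],
  [0.03,0,0,0,0,0],
  [0.03,0,0,0,0,0],
  [0.01,0,0,0,0,0],
  [0,0,0,0,0,0],
])

```text
t: 14.28
ee_pos: [542.1, -100.2, 51.8]
orientation: [1.284, 1.167, -1.291]
ft_force: [0.1, -0.7, -1.0]
width: 29.6
```

```bash
python3 - <<'E'
from h import *
o=ctrl.get_obs();print(o["t"],o["ee_pos"],o["ft_force"],o["width"],delta((548,-108,12),D))
s=cam("scene");w=cam("wrist")
cv2.imwrite("pics/w6.png",np.hstack([cv2.resize(w[0],(400,300)),cv2.resize(s[0][120:270,155:355],(400,300),interpolation=2)]))
E
```

```text
14.275 [ 542.06208613 -100.20312136   51.84335144] [ 0.07701765 -0.67565397 -0.98889059] 29.619648639240445 (array([0.0398, 0.0071, 0.0073]), array([ 0.41, -0.18,  0.54]))
```

View pics/w6.png

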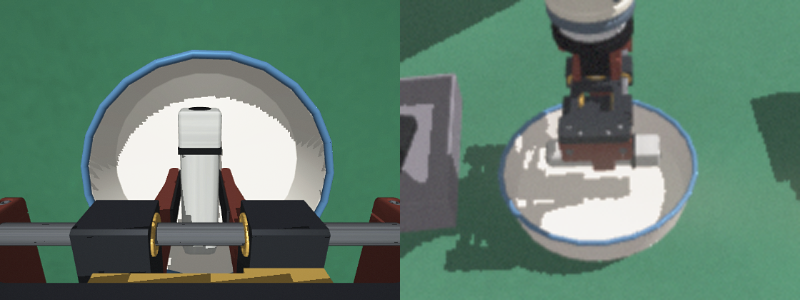

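The tool is held level and squarely over the basin floor: columns 180–220 in the wrist view, inside the rim in the scene view. I'll lower it gently.

carry_out([
  [0.01,0.007,0.007,0.4,-0.2,0.5],
  [0.012,0,0,0,0,0],
  [0.008,0,0,0,0,0],
  [0.005,0,0,0,0,0],
  [0,0,0,0,0,0],
])

```text
t: 15.0
ee_pos: [551.1, -109.5, 17.5]
orientation: [1.294, 1.148, -1.288]
ft_force: [-0.4, -0.1, -1.7]
width: 29.7
```

```bash
python3 - <<'E'
from h import *
o=ctrl.get_obs();print(o["t"],o["ee_pos"],o["ft_force"],o["width"],delta((548,-108,9),D))
E
```

```text
15.0 [ 551.1483175  -109.47351496   17.45396243] [-0.43590268 -0.09551646 -1.69641441] 29.682149698424542 (array([ 0.0084, -0.0033, -0.0011]), array([-0.08,  0.07, -0.34]))
```

carry_out([
  [0.003,0,0,0,0,-0.3],
  [0.002,0,0,0,0,0],
  [0.002,0,0,0,0,0],
  [0,0,0,0,0,0],
])

```text
t: 15.5
ee_pos: [551.6, -109.5, 10.5]
orientation: [1.291, 1.152, -1.292]
ft_force: [0.3, 0.4, -1.5]
width: 29.9
```

carry_out([
  [0.001,0,0,0,0,0],
  [0,0,0,0,0,0],
])

```text
t: 15.75
ee_pos: [551.8, -109.5, 10.8]
orientation: [1.291, 1.151, -1.291]
ft_force: [0.3, -0.1, -1.7]
width: 29.9
```

carry_out([
  [0.0015,0,0,0,0,0],
  [0.0015,0,0,0,0,0],
  [0,0,0,0,0,0],
])

```text
t: 16.12
ee_pos: [552.1, -109.6, 10.8]
orientation: [1.292, 1.151, -1.291]
ft_force: [-0.3, 0.5, -1.5]
width: 29.8
```

carry_out([
  [0.0015,0,0,0,0,0],
  [0,0,0,0,0,0],
])

```text
t: 16.38
ee_pos: [552.3, -109.6, 10.6]
orientation: [1.292, 1.151, -1.291]
ft_force: [-0.2, -0.0, -1.0]
width: 29.7
```

Very small rows get lost in the controller's sag, so I'll use slightly larger ones.

carry_out([
  [0.003,-0.003,0,0,0,0],
  [0.002,0,0,0,0,0],
])

```text
t: 16.62
ee_pos: [552.5, -109.7, 10.3]
orientation: [1.294, 1.146, -1.287]
ft_force: [-10.9, 1.9, 29.3]
width: 29.6
```

carry_out([
  [0.003,0,0,0,0,0],
])

```text
t: 16.75
ee_pos: [552.5, -109.7, 10.1]
orientation: [1.293, 1.146, -1.287]
ft_force: [-11.8, 2.8, 41.0]
width: 29.9
```

It is in contact with the floor, pressing at 41 N. I'll ease off by a millimetre or two, then open.

carry_out([
  [-0.0005,0,0,0,0,0],
  [0,0,0,0,0,0],
])

```text
t: 17.0
ee_pos: [552.8, -109.8, 11.2]
orientation: [1.294, 1.145, -1.286]
ft_force: [0.6, 0.7, -0.6]
width: 29.8
```

carry_out([
  [0,0,0,0,0,0],
  [0,0,0,0,0,0],
  [0,0,0,0,0,0],
], grip=0.4)

```text
t: 17.38
ee_pos: [552.5, -109.7, 9.9]
orientation: [1.293, 1.146, -1.287]
ft_force: [-0.1, -0.6, -0.7]
width: 52.3
```

carry_out([
  [-0.01,0,0,0,0,0],
  [-0.03,0,0,0,0,0],
  [-0.05,0,0,0,0,0],
  [-0.06,0,0,0,0,0],
  [-0.06,0,0,0,0,0],
  [0,0,0,0,0,0],
  [0,0,0,0,0,0],
])

```text
t: 18.25
ee_pos: [550.3, -109.0, 228.6]
orientation: [1.294, 1.146, -1.287]
ft_force: [-1.0, 0.4, -0.4]
width: 52.8
```

```bash
python3 - <<'E'
from h import *
o=ctrl.get_obs();print(o["t"],o["ee_pos"],o["ft_force"],o["width"])
s=cam("scene");w=cam("wrist")
cv2.imwrite("pics/w7.png",np.hstack([cv2.resize(w[0],(400,300)),cv2.resize(s[0],(400,300))]))
E
```

```text
18.25 [ 550.32843088 -109.02947211  228.62970121] [-1.02529603  0.3581692  -0.35923258] 52.82501750332468
```

View pics/w7.png

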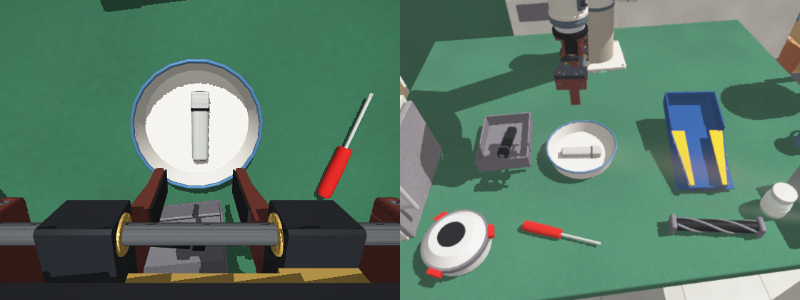

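The steel tool lies flat in the middle of the basin, at (200,127) in the wrist view and (580,152) in the scene view. The black tool is still in the tray, the chute is empty, and the gripper is clear of everything. I'm handing in.

```bash
python3 -c "
from workcell import ctrl
print(ctrl.close_job())"
```

```text
the job is handed in; nothing more can be done
None
```

The steel crevice tool is in the white basin, and the job was handed in at about 18.3 s of the 56 s allowed. I pushed it up the chute floor until its centre was about 45 mm above the lips' upper end. Then I gripped it (opening 29.7 mm), lifted it square to the floor, levelled it and lowered it to contact before letting go.

**Last checks:** the final pictures show it lying flat in the middle of the basin. The black tool is still in the grey tray, the chute is empty, and the gripper is open about 230 mm above the bench.

**What disagreed or went less well:**
- **Basin position:** my first two estimates were about 35 mm apart. A circle fitted to the blue rim then agreed within 1 mm in both views, and I used that.
- **Contact force:** on touching the basin floor, the held tool briefly pressed it with about 41 N, measured at the wrist (limit 120 N). The 40 N limit applies to the arm and gripper body; it was the tool held in the fingers that was pressing. I eased off to near zero before opening.

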